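# Seat a base plate under the leaf spring of a gluing jig

### The arm

A 7-joint arm with a two-finger parallel gripper is mounted at the origin on the work surface. World frame = base frame: x ahead of the robot, y to its left, z up, the work surface at z = 0. Lengths are in m, angles in rad, forces in N, time in s.
With the tool pointing down it reaches from about 0.425 to 0.925 m from the base axis. Payload 6.8 kg.
Tool frame: the origin (TCP) lies between the finger pads; the fingertips stand 14 mm ahead of it and the grasp point (between the pads) lies 5 mm behind it; z points along the fingers, y is the line along which they close (so a half turn about z gives the same grasp; the last joint's range is limited). The gripper opens to 85 mm and grips with 20 to 120 N. Pads are 22 mm wide; open, the fingers measure 114 mm over their backs; the gripper's body (76 mm by 85 mm) begins 54 mm behind the grasp point. The pads swing forward as they close: fully open they stand 13 mm farther back than shut.
Start: joints at [-0.108, 0.477, 0.022, 1.555, -0.011, 1.109, -0.083], TCP at [0.675, 0, 0.245] pointing down, gripper open.
Joint ranges: [-2.96, 2.96], [-0.34, 2.1], [-1.41, 1.46], [0.24, 2.44], [-1.37, 4.51], [0.17, 1.92], [-2.96, 2.96]. Speed limits (rad/s): [2.39, 2.39, 3.14, 3.14, 3.14, 3.14, 3.14].

### API

Orientations are given as a rotation vector (axis times angle).
In Python, from bench import r, eyes, ticket gives the robot as it stands. The module is installed in compiled form; this text tells all that it offers.
- The arm moves only by the tool arm_command, never from a script. Its argument "plan" is text: rows parted by semicolons, each of 4 numbers parted by spaces: the shift along the tool's x, y, z in m, then the turn about the tool's z in degrees. In form: tx ty tz yaw; .... A call has 1 to 20 rows; each row shifts and turns the commanded pose from where the row before left it, along the tool's axes as they then stand; what a row does not reach is not made up. A row lasts 1/8 s, in which the tool goes at most 62.5 mm and 10.7 degrees, less where a joint would pass 70% of its speed; a pose out of reach is approached as far as the arm can. A call is refused whole if a number of a shift passes 0.0625 or a number of a turn 10.7, either way. A call with a gripper value outside its range is refused whole. "hand" is the closure, from -1 (fully open) to 1 (shut), set as the call begins (left out, the last holds). The fingers move at their own pace and stop on an object; "grip_force" is the grip in N (left out, the last holds). Time passes only in rows, so rows that do not move let the fingers close. It gives the time, the measured TCP pose, the force, the opening and the grip force at its end, in the units of the state.
- r.get_obs(): the state, without advancing time (a new reading comes with each control period).
- eyes.grab_frame(name): name is "scene" or "side" or "wrist"; returns (picture, depth): 384x512x3 uint8, red, green, blue; 384x512 float32, m along the optical axis (not along the pixel's ray), 0 where there is no reading.
- eyes.calibration(name): a dict with "fov_y" (degrees; the focal length in pixels is half the picture's height over the tangent of half this angle, whatever the lens; pixels are square), "cx", "cy" (the principal point, pixels), "origin" and "attitude" of the camera in the world; the wrist camera has in their place "tool_from_camera" (4x4, takes a point from camera to tool coordinates, whose origin is the TCP and whose axes are the flange's). Camera axes: x right, y up, looking along -z (the intrinsics and any distortion apply to the point x, -y, -z); pixel columns grow to the right and rows downward; lengths in m; the calibration is good to about 2 mm. The wrist camera is an equidistant fisheye: a pixel r from the principal point sees the ray r / f radians off the axis. A picture is of the moment at which its call begins: read the wrist's pose just before it. calibration takes no time and is no camera call.
- ticket.hand_in(): hands the job in; it is judged then, once.
The state is a dict: "clock": time; "joints": joint angles; "qvel": joint speeds; "tau": joint torques, N m; "tcp_pos": TCP position; "orientation": TCP orientation; "contact_force": force on the tool from outside, world axes, zero at the start; "moment": the same for the moment, N m; "grip_width": finger opening in m; "gripper_force": force on a finger pad.
Only numpy, scipy, OpenCV 4.12 (cv2) and the standard library are available. Lean on these libraries where they do the work, as an engineer would, in place of code of your own. Each camera call takes 0.05 s, during which the arm holds its last target. There are 200 camera calls.

### The job

Load the plywood base plate into the gluing jig: with the fingertips in the pocket behind its wooden cleat, press the plate firmly down on the sprung bed and, still pressing, push it under the bridge and the leaf spring until its nose is fully home against the end stop, then let go and move clear. Do not lift the plate, and leave the glue bottle, the tape roll and the wooden offcut undisturbed.

Things in the scene. Friction and masses are not known exactly. Their poses are not given: they have to be found in the camera images.
- jig: Metal gluing jig fixed to the bench, 330 x 124 mm. Origin on the bench surface; x is the direction in which the plate is slid, z up. Aluminium side guides at y = +-46 mm (10 mm wide, top at z = 34 mm, 82 mm apart inside). Between them a flat sprung bed, x = -173 to +126 mm, 76 mm wide, top at z = 30 mm when not pressed; it only moves straight down.
- bridge (a point): Middle of the lower entry edge of the aluminium bridge over the channel: jig x = +20 mm, 38 mm above the bench. The bridge runs from here 20 mm onward in x, its top at 50 mm (54 mm at the bolts). Axes as the jig.
- stop (a point): Middle of the face of the dark steel end stop, jig x = +127 mm, 42 mm above the bench (stop's top at 46 mm). The plate is home when its nose touches this face: plate origin at jig x = +47 mm. Axes as the jig.
- plate: Loose plywood base plate 160 (x) x 80 x 12 mm, about 0.18 kg, on the sprung bed between the guides, x along the jig's x; nose (+x end) 12 to 32 mm short of the bridge at the start. Origin: centre of the underside, 30 mm up at the start; so the top, at 42 mm, is 4 mm too high for the bridge. A wooden cleat 78 mm wide, 14 mm tall stands across its top from x = -43 to -33 mm.
- pocket (a point): Point on the plate's top face in the middle of the bare pocket behind the cleat (plate x = -61 mm), 18 mm behind the cleat's rear face, 19 mm ahead of the plate's rear edge; axes as the plate. Press down here and push forward on the cleat's rear face. At home the cleat's front face is 6 mm short of the bridge.
- bed_plate (a joint): How far the sprung bed is pressed down, m: 0 = up, 0.008 = on its hard stop. Moves from about 5 N of pressing, about 8 N at 4 mm, 11 N at 8 mm. More than 4 mm is needed to clear the bridge; about 6 mm is comfortable. Released with the plate under the bridge, it lifts the plate until the bridge stops it.
- leaf_spring (a joint): Angle by which the leaf spring is raised, rad: 0 = free, about 0.07 to 0.2 with the plate below. The steel leaf, 40 mm wide, slopes down from the bridge's far side to a rounded foot at jig x = +85 mm, 31 mm above the bench when free; it rides up over the plate by itself, pressing with 4 to 7 N and dragging on it.
- glue: Yellow glue bottle with a red cap, 56 mm across, 140 mm tall, standing loose beside the jig. Origin at the centre of its base.
- tape: Cardboard tape roll, 90 mm outside, 45 mm tall, lying loose beside the jig. Origin at the centre of its underside.
- offcut: Wooden offcut 75 x 22 x 22 mm lying loose on the other side of the jig. Origin at the centre of its underside.
Not all that is in view belongs to the job. What is meant by the plate is not black, and is the smaller of those in its own colour.

How it is judged:
By the outcome, as a careful person would: the job done as asked, in the order asked, and still so for the second after the job is handed in, with the robot touching nothing.
It also fails if it takes over 45 s, if anything falls off the work surface, if the arm or the gripper's body presses on something with over 40 N, if the wrist force passes 120 N, or if a joint passes its speed limit or range.

## Working session

There is one attempt and no reset: what is moved stays moved. The work goes in short steps, Python scripts to look and compute and a tool call to move; the robot and the scene stay as the last step left them, time stands still between calls to the robot, and variables do not carry over. Pictures are saved under pics/ and viewed, at most 10 in all, crops included, and the job is handed in when it is done.

Besides the shell and the picture viewer there is one more tool, called as name(argument=value, ...) on one line, values as JSON. arm_command: Moves the arm, as the interface text tells. Its arguments: {"type":"object","properties":{"plan":{"type":"string"},"hand":{"type":"number"},"grip_force":{"type":"number"}},"required":["plan"]}

```bash
mkdir -p pics; cat > h.py <<'E'
import numpy as np,cv2
from scipy.spatial.transform import Rotation as R
from bench import r,eyes,ticket
def cam(name):
    c=eyes.calibration(name); return c
def grab(name,fn):
    o=r.get_obs(); p,d=eyes.grab_frame(name); cv2.imwrite('pics/'+fn+'.png',p[:,:,::-1]); np.savez('pics/'+fn+'.npz',p=p,d=d,pos=o['tcp_pos'],ori=o['orientation']); return p,d
E
python3 - <<'E'
from h import *
for n in('scene','side','wrist'):
    p,d=grab(n,n+'0'); c=cam(n); print(n,c)
print(r.get_obs())
a=[cv2.imread('pics/%s0.png'%n) for n in('scene','side')]
cv2.imwrite('pics/both.png',cv2.resize(np.vstack(a),(400,600)))
E
```

```text
scene {'fov_y': 42.62429961142746, 'cx': 252.23644530862532, 'cy': 189.49673833456754, 'origin': array([1.17768627, 0.16692675, 1.13878485]), 'attitude': array([0.34978823, 0.50888976, 1.85948479])}
side {'fov_y': 45.171167710730835, 'cx': 261.6933217225369, 'cy': 197.65886042128793, 'origin': array([ 0.3832096 , -1.04238799,  0.81494554]), 'attitude': array([ 0.9301406 , -0.08402438, -0.21157899])}
wrist {'fov_y': 65.70646984690485, 'cx': 254.78345456353676, 'cy': 189.8439008317606, 'tool_from_camera': array([[ 5.91484930e-04,  9.59986933e-01,  2.80044174e-01,
         7.22420944e-02],
       [ 9.99999783e-01, -4.86247682e-04, -4.45263257e-04,
        -7.13437488e-04],
       [-2.91276078e-04,  2.80044376e-01, -9.59987012e-01,
        -1.29876932e-01],
       [ 0.00000000e+00,  0.00000000e+00,  0.00000000e+00,
         1.00000000e+00]])}
{'clock': 0.15, 'joints': array([-0.1080796 ,  0.47760001,  0.02238906,  1.55617167, -0.01150278,
        1.10930019, -0.08306871]), 'qvel': array([-2.01882541e-03, -3.32138122e-03,  2.71439269e-03, -4.92687605e-03,
       -7.04857969e-05,  5.61717565e-04,  8.03079872e-04]), 'tau': array([ 1.55385478e-03, -5.96924365e+01,  1.60940632e+00, -2.81490952e+01,
        1.26662746e-02,  6.56643446e-03,  5.58682734e-05]), 'tcp_pos': array([ 6.74588355e-01, -4.14146649e-05,  2.44578966e-01]), 'orientation': array([-2.22083395e+00, -2.22081243e+00,  1.61677418e-03]), 'contact_force': array([ 0.20077721, -0.06839065, -0.15568259]), 'moment': array([-0.01195259, -0.04163482, -0.02306098]), 'gripper_force': 0.0, 'grip_width': 0.0857124306719461}
```

View pics/scene0.png

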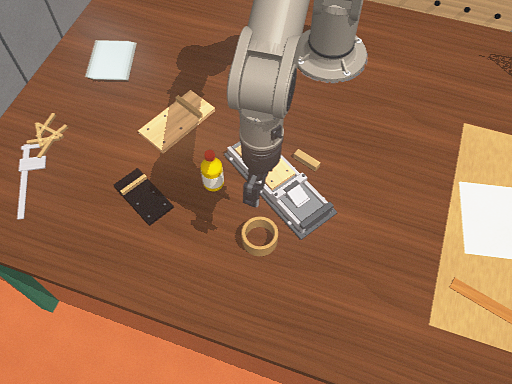

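View pics/wrist0.png

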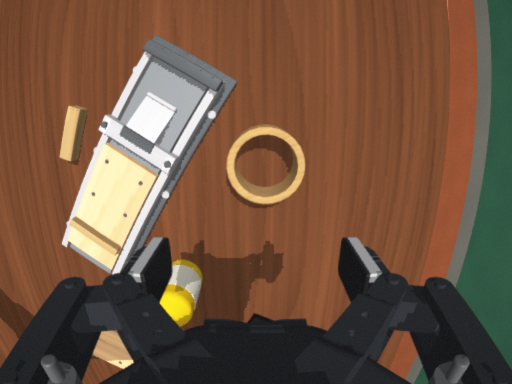

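Candidates for the plate: black board at scene (143,195) – excluded, as it is black; large plywood board with cleat at (177,120) – bigger; plywood plate in the jig at scene (280,175) / wrist (113,197) – smaller, the one wanted. The wrist view shows the bridge at (140,142), the cleat at (95,237), the offcut at (73,133), the tape at (265,165) and the bottle at (180,300).

```bash
cat >> h.py <<'E'
def world(fn):
    z=np.load('pics/'+fn+'.npz'); p,d=z['p'],z['d']; c=eyes.calibration('wrist')
    f=192/np.tan(np.radians(c['fov_y']/2)); v,u=np.mgrid[:384,:512]; x=u-c['cx'];y=v-c['cy'];rr=np.hypot(x,y)+1e-9
    t=np.tan(np.minimum(rr/f,1.4)); P=np.stack([d*t*x/rr,-d*t*y/rr,-d],-1)
    T=c['tool_from_camera']; P=P@T[:3,:3].T+T[:3,3]; W=P@R.from_rotvec(z['ori']).as_matrix().T+z['pos']; W[d==0]=np.nan
    return p,W
E
python3 - <<'E'
from h import *
p,W=world('wrist0')
for u,v in[(113,197),(140,142),(95,237),(73,133),(265,140),(330,100),(152,118),(150,45),(230,75),(180,300),(66,243),(190,60)]: print((u,v),W[v,u].round(4))
hsv=cv2.cvtColor(p,cv2.COLOR_RGB2HSV)
print(hsv[197,113],hsv[133,73],hsv[237,95],hsv[100,330],hsv[110,180])
reg=np.zeros((384,512),bool); reg[140:275,60:165]=1
Z=W[...,2]
m=reg&(hsv[...,0]>12)&(hsv[...,0]<30)&(hsv[...,1]>60)&(hsv[...,2]>150)&(Z>.036)&(Z<.049)
cs,_=cv2.findContours(m.astype('uint8'),cv2.RETR_EXTERNAL,cv2.CHAIN_APPROX_NONE)
for k in sorted(cs,key=cv2.contourArea)[-2:]:
    q=W[k[:,0,1],k[:,0,0],:2]*1000; print(cv2.contourArea(k),cv2.minAreaRect(q.astype('float32')),cv2.boxPoints(cv2.minAreaRect(q.astype('float32'))).round(1), np.median(Z[m]))
reg2=np.zeros_like(reg); reg2[30:290,60:240]=1
m2=reg2&(hsv[...,1]>60)&(Z>.051)&(Z<.062)
cs,_=cv2.findContours(m2.astype('uint8'),cv2.RETR_EXTERNAL,cv2.CHAIN_APPROX_NONE)
for k in sorted(cs,key=cv2.contourArea)[-3:]:
    q=W[k[:,0,1],k[:,0,0],:2]*1000; print('cleat',k.mean(0),cv2.contourArea(k),cv2.minAreaRect(q.astype('float32')))
m3=reg2&(Z>.012)&(Z<.07); ; 
E
```

```text
File "<stdin>", line 17
    m3=reg2&(Z>.012)&(Z<.07); ; 
                              ^
SyntaxError: invalid syntax
```

```bash
python3 - <<'E'
import cv2
a=cv2.imread('pics/wrist0.png')[20:300,40:320]
cv2.imwrite('pics/crop0.png',cv2.resize(a,None,fx=2.1,fy=2.1,interpolation=cv2.INTER_CUBIC))
E
```

```text
(no output)
```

View pics/crop0.png

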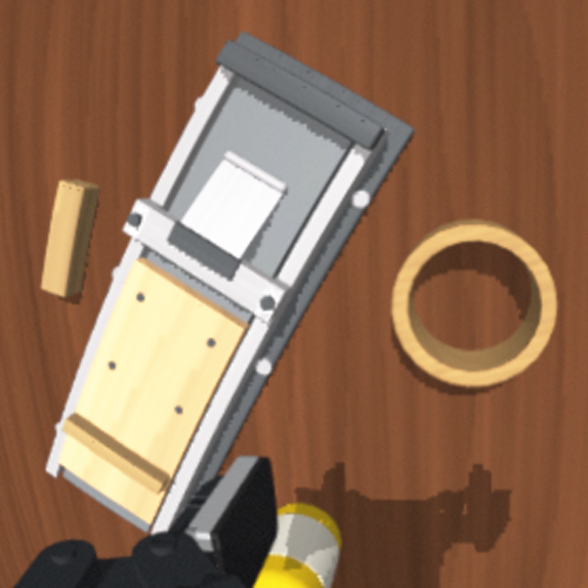

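The crop confirms the choice: light plywood plate with its cleat in the jig, nose just short of the bridge (crop (195,290)), pocket at crop (110,485). The bottle stands to the right of the pocket, at crop (300,540).

```bash
cat > m.py <<'E'
from h import *
p,W=world('wrist0')
for u,v in[(113,197),(140,142),(95,237),(73,133),(265,140),(330,100),(152,118),(150,45),(230,75),(180,300),(66,243),(190,60)]: print((u,v),W[v,u].round(4))
hsv=cv2.cvtColor(p,cv2.COLOR_RGB2HSV); Z=W[...,2]
def rect(name,box,m):
    reg=np.zeros(Z.shape,bool); reg[box[1]:box[3],box[0]:box[2]]=1
    cs,_=cv2.findContours((reg&m).astype('uint8'),cv2.RETR_EXTERNAL,cv2.CHAIN_APPROX_NONE)
    k=max(cs,key=cv2.contourArea); q=(W[k[:,0,1],k[:,0,0],:2]*1000).astype('float32')
    print(name,cv2.contourArea(k),cv2.minAreaRect(q),cv2.boxPoints(cv2.minAreaRect(q)).round(1).tolist())
wood=(hsv[...,0]>10)&(hsv[...,0]<32)&(hsv[...,1]>60)&(hsv[...,2]>110)
rect('plate',(60,140,165,285),wood&(Z>.036)&(Z<.065))
rect('cleat',(60,200,130,275),wood&(Z>.050)&(Z<.065))
rect('bridge',(95,100,185,180),(hsv[...,1]<60)&(Z>.045)&(Z<.062))
rect('offcut',(55,100,95,170),wood&(Z>.015)&(Z<.03))
rect('tape',(220,115,310,210),wood&(Z>.035)&(Z<.05))
rect('stop',(130,30,240,110),(hsv[...,1]<90)&(Z>.041)&(Z<.055))
E
python3 m.py
```

```text
(113, 197) [ 0.4938 -0.0341  0.0431]
(140, 142) [0.5442 0.0356 0.0567]
(95, 237) [ 0.4642 -0.0848  0.0578]
(73, 133) [0.4293 0.0492 0.0236]
(265, 140) [6.864e-01 2.860e-02 3.000e-04]
(330, 100) [0.7684 0.0815 0.0012]
(152, 118) [0.5559 0.0615 0.0442]
(150, 45) [0.5563 0.146  0.0493]
(230, 75) [0.6431 0.1107 0.0031]
(180, 300) [ 0.5839 -0.1483  0.0917]
(66, 243) [ 0.3923 -0.1096  0.0351]
(190, 60) [0.5948 0.1306 0.0116]
plate 4410.0 ((479.9027099609375, -54.61437225341797), (162.2379608154297, 79.2542724609375), 57.549827575683594) [[402.8999938964844, -101.80000305175781], [469.79998779296875, -144.3000030517578], [556.9000244140625, -7.400000095367432], [490.0, 35.099998474121094]]
cleat 433.5 ((459.50799560546875, -85.53439331054688), (11.52685546875, 77.1171875), 56.8076057434082) [[424.1000061035156, -69.19999694824219], [488.6000061035156, -111.5], [494.8999938964844, -101.80000305175781], [430.3999938964844, -59.599998474121094]]
bridge 1861.0 ((540.2914428710938, 42.553314208984375), (40.85190963745117, 103.39652252197266), 57.58071517944336) [[485.70001220703125, 53.0], [573.
[... 195 characters left out ...]
1678466797) [[397.70001220703125, 16.899999618530273], [419.20001220703125, 9.399999618530273], [444.1000061035156, 80.80000305175781], [422.70001220703125, 88.4000015258789]]
tape 4695.0 ((685.6465454101562, 5.04559326171875), (89.09867858886719, 88.7526626586914), 46.420433044433594) [[622.7999877929688, 3.4000000953674316], [687.0999755859375, -57.79999923706055], [748.5, 6.699999809265137], [684.2000122070312, 67.9000015258789]]
stop 1058.5 ((591.9949951171875, 121.59138488769531), (15.850473403930664, 101.37378692626953), 57.280731201171875) [[545.0999755859375, 142.3000030517578], [630.4000244140625, 87.5], [638.9000244140625, 100.9000015258789], [553.5999755859375, 155.6999969482422]]
```

arm_command(plan="-0.013 -0.028 0 0;-0.0133 -0.0285 0 0;-0.0133 -0.0285 0 0;-0.0133 -0.0285 0 0;-0.0133 -0.0285 0 0;-0.0133 -0.0285 0 0;-0.0133 -0.0285 0 0;-0.0133 -0.0285 0 0;0 0 0 6.5;0 0 0 6.5;0 0 0 6.5;0 0 0 6.5;0 0 0 6.5;0 0 0.03 0;0 0 0.04 0;0 0 0.04 0;0 0 0 0;0 0 0 0", hand=1, grip_force=40)

```text
clock: 2.4
tcp_pos: [0.4482, -0.1062, 0.1364]
orientation: [2.754, 1.511, 0.001]
contact_force: [1.2, 0.7, -0.2]
grip_width: 0.0002
gripper_force: 0.0
```

```bash
python3 - <<'E'
from h import *
grab('wrist','wrist1'); grab('side','side1')
p,W=world('wrist1'); o=r.get_obs(); print(o['tcp_pos'],R.from_rotvec(o['orientation']).as_matrix().round(4).tolist(),o['contact_force'],o['grip_width'])
hsv=cv2.cvtColor(p,cv2.COLOR_RGB2HSV); Z=W[...,2]
wood=(hsv[...,0]>10)&(hsv[...,0]<32)&(hsv[...,1]>60)&(hsv[...,2]>110)
u=np.array([np.cos(np.radians(57.5)),np.sin(np.radians(57.5))]);n=np.array([-u[1],u[0]])
X=(W[...,:2]-o['tcp_pos'][:2]);S=X@u*1000;Tt=X@n*1000
cl=wood&(Z>.052)&(Z<.062)&(abs(S-20)<40)&(abs(Tt)<50)
print('cleat top',cl.sum(),np.percentile(S[cl],[2,50,98]),np.percentile(Tt[cl],[1,99]),np.median(Z[cl]))
pt=wood&(Z>.036)&(Z<.048)&(abs(Tt)<45)&(abs(S)<160)
print('plate top',pt.sum(),np.percentile(S[pt],[0.5,99.5]),np.percentile(Tt[pt],[1,99]),np.median(Z[pt]))
E
```

```text
[ 0.44874357 -0.10627938  0.13692075] [[0.5374, 0.8433, 0.003], [0.8433, -0.5374, -0.0002], [0.0014, 0.0026, -1.0]] [ 1.51062257 -0.40846558 -0.37892471] -0.00021668877407629865
cleat top 1447 [18.60415495 23.43771358 27.92907781] [-35.03518491  40.76814709] 0.057057613089099235
plate top 19396 [-17.55728296 139.48089867] [-36.10645412  41.66493262] 0.04325726776524983
```

View pics/wrist1.png

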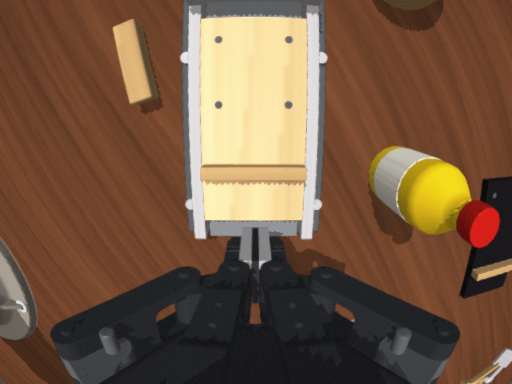

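The close view shows the plate straight ahead with its cleat at (253,174), the pocket at (253,200), and the fingertips just behind the plate's rear at (255,245). The bottle is well clear to the right at (425,190). I'm aligned to within 3 mm.

arm_command(plan="0.003 -0.003 0.02 0;0 0 0.02 0;0 0 0.02 0;0 0 0.015 0;0 0 0 0;0 0 0 0")

```text
clock: 3.25
tcp_pos: [0.4472, -0.102, 0.061]
orientation: [2.754, 1.511, 0.002]
contact_force: [0.2, 0.9, 0.1]
grip_width: 0.0002
gripper_force: 0.0
```

arm_command(plan="0 0 0.002 0;0 0 0.002 0;0 0 0.002 0;0 0 0.002 0;0 0 0 0;0 0 0 0")

```text
clock: 4.0
tcp_pos: [0.4469, -0.102, 0.0527]
orientation: [2.754, 1.511, 0.001]
contact_force: [-0.1, -0.6, 7.5]
grip_width: -0.0001
gripper_force: 3.7
```

arm_command(plan="0 0 0.0018 0;0 0 0.0018 0;0 0 0 0;0 0 0 0")

```text
clock: 4.5
tcp_pos: [0.4469, -0.102, 0.0493]
orientation: [2.754, 1.511, 0.001]
contact_force: [-1.3, 0.7, 9.9]
grip_width: -0.0001
gripper_force: 5.0
```

arm_command(plan="0.002 0 0 0;0.003 0 0 0;0.004 0 0 0;0.004 0 0 0;0.004 0 0 0;0.004 0 0 0;0.004 0 0 0;0.003 0 0 0;0.002 0 0 0;0 0 0 0")

```text
clock: 5.75
tcp_pos: [0.4621, -0.0785, 0.0491]
orientation: [2.755, 1.508, -0.002]
contact_force: [-3.3, -5.8, 9.8]
grip_width: -0.0002
gripper_force: 6.2
```

```bash
python3 - <<'E'
from h import *
grab('wrist','wrist2')
p,W=world('wrist2'); o=r.get_obs(); print(o['tcp_pos'],o['contact_force'],o['moment'])
a=p[:,120:400]; cv2.imwrite('pics/c2.png',cv2.resize(a[:,:,::-1],None,fx=1.5,fy=1.5))
E
```

```text
[ 0.46213015 -0.07846716  0.04912866] [-3.32884582 -5.80120458  9.846105  ] [-1.15862179  0.82121563 -0.03691036]
```

View pics/c2.png

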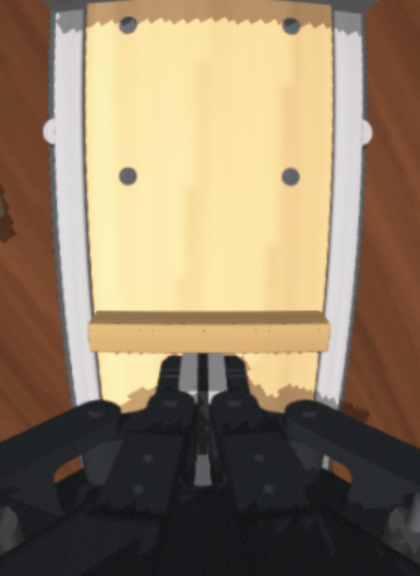

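The picture shows the fingers on the cleat's rear face (crop (200,355)) with the plate straight and its front under the bridge. I keep pushing.

arm_command(plan="0.003 0 0 0;0.004 0 0 0;0.005 0 0 0;0.005 0 0 0;0.005 0 0 0;0.005 0 0 0;0.005 0 0 0;0.005 0 0 0;0.004 0 0 0;0.003 0 0 0;0 0 0 0")

```text
clock: 7.18
tcp_pos: [0.4858, -0.0413, 0.0491]
orientation: [2.755, 1.508, -0.003]
contact_force: [-3.1, -4.7, 9.8]
grip_width: 0.0001
gripper_force: 6.0
```

arm_command(plan="0.003 0 0 0;0.004 0 0 0;0.004 0 0 0;0.004 0 0 0;0.004 0 0 0;0.004 0 0 0;0.004 0 0 0;0.003 0 0 0;0 0 0 0")

```text
clock: 8.3
tcp_pos: [0.5002, -0.0172, 0.0483]
orientation: [2.756, 1.507, -0.008]
contact_force: [-5.8, -8.0, 5.2]
grip_width: 0.0003
gripper_force: 6.4
```

arm_command(plan="0.003 0 0.0003 0;0.004 0 0 0;0.004 0 0 0;0.004 0 0 0;0.003 0 0 0;0.002 0 0 0;0 0 0 0")

```text
clock: 9.18
tcp_pos: [0.5108, -0.001, 0.0481]
orientation: [2.756, 1.506, -0.009]
contact_force: [-5.4, -9.4, 8.1]
grip_width: -0.0001
gripper_force: 7.4
```

arm_command(plan="0.002 0 0 0;0.002 0 0 0;0.001 0 0 0;0 0 0 0")

```text
clock: 9.68
tcp_pos: [0.5133, 0.003, 0.0481]
orientation: [2.756, 1.506, -0.01]
contact_force: [-5.2, -8.9, 8.7]
grip_width: 0.0003
gripper_force: 7.7
```

arm_command(plan="0.001 0 0 0;0.001 0 0 0;0.001 0 0 0;0 0 0 0")

```text
clock: 10.18
tcp_pos: [0.5136, 0.0033, 0.0481]
orientation: [2.757, 1.503, -0.015]
contact_force: [-9.6, -13.8, 14.0]
grip_width: 0.0003
gripper_force: 11.3
```

arm_command(plan="0.001 0 0 0;0.001 0 0 0;0 0 0 0;0 0 0 0")

```text
clock: 10.68
tcp_pos: [0.5136, 0.0034, 0.0481]
orientation: [2.757, 1.501, -0.019]
contact_force: [-12.9, -18.4, 17.6]
grip_width: -0.0
gripper_force: 13.9
```

```bash
python3 - <<'E'
from h import *
a=grab('wrist','wrist3')[0]; b=grab('scene','scene3')[0][140:250,210:350]
p,W=world('wrist3'); 
b=cv2.resize(b,(488,384),interpolation=cv2.INTER_CUBIC)
cv2.imwrite('pics/c3.png',np.hstack([a[:,110:410],b])[:,:,::-1])
E
```

```text
(no output)
```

View pics/c3.png

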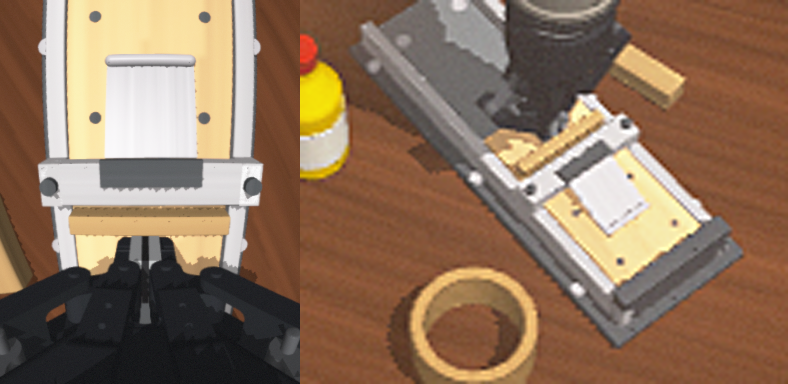

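The plate lies against the stop, with the leaf on top of it, and the force built up with no further motion. Next I relax the forward push before lifting.

arm_command(plan="-0.002 0 0 0;-0.002 0 0 0;-0.002 0 0 0;0 0 0 0;0 0 0 0")

```text
clock: 11.4
tcp_pos: [0.5135, 0.0032, 0.0482]
orientation: [2.756, 1.507, -0.007]
contact_force: [-4.0, -7.0, 6.9]
grip_width: 0.0
gripper_force: 6.4
```

arm_command(plan="-0.001 0 0 0;-0.001 0 0 0;0 0 0 0;0 0 0 0")

```text
clock: 11.9
tcp_pos: [0.5135, 0.0032, 0.0483]
orientation: [2.755, 1.51, -0.003]
contact_force: [-4.2, -4.1, 5.8]
grip_width: 0.0001
gripper_force: 5.2
```

arm_command(plan="-0.001 0 -0.001 0;0 0 -0.001 0;-0.0005 0 -0.001 0;0 0 0 0;0 0 0 0")

```text
clock: 12.52
tcp_pos: [0.5134, 0.0031, 0.0514]
orientation: [-2.754, -1.511, 0.0]
contact_force: [-1.5, -3.3, 1.5]
grip_width: 0.0001
gripper_force: 2.8
```

arm_command(plan="-0.001 0 0 0;-0.001 0 0 0;0 0 0 0;0 0 0 0")

```text
clock: 13.02
tcp_pos: [0.5129, 0.0017, 0.0516]
orientation: [2.754, 1.511, 0.002]
contact_force: [0.3, 0.7, 1.6]
grip_width: 0.0001
gripper_force: 0.6
```

arm_command(plan="0 0 -0.001 0;0 0 -0.002 0;0 0 -0.003 0;-0.002 0 -0.006 0;0 0 -0.02 0;0 0 -0.04 0;0 0 -0.04 0;0 0 -0.02 0;0 0 0 0;0 0 0 0")

```text
clock: 14.28
tcp_pos: [0.5107, -0.0004, 0.1827]
orientation: [-2.754, -1.511, 0.002]
contact_force: [-0.1, -0.2, -0.2]
grip_width: -0.0001
gripper_force: 0.0
```

```bash
python3 - <<'E'
from h import *
a=grab('wrist','wrist4')[0]; b=grab('scene','scene4')[0][140:250,190:350]
p,W=world('wrist4'); o=r.get_obs(); print(o['clock'],o['tcp_pos'],o['contact_force'])
hsv=cv2.cvtColor(p,cv2.COLOR_RGB2HSV); Z=W[...,2]
wood=(hsv[...,0]>10)&(hsv[...,0]<32)&(hsv[...,1]>60)&(hsv[...,2]>110)
u=np.array([np.cos(np.radians(57.4)),np.sin(np.radians(57.4))]);n=np.array([-u[1],u[0]])
X=W[...,:2]-o['tcp_pos'][:2];S=X@u*1000;T=X@n*1000
cl=wood&(Z>.046)&(Z<.06)&(abs(S-20)<25)&(abs(T)<46)
br=(hsv[...,1]<60)&(Z>.046)&(Z<.056)&(abs(S-45)<25)&(abs(T)<46)&~cl
pt=wood&(Z>.033)&(Z<.044)&(S>45)&(abs(T)<35)
st=(hsv[...,1]<90)&(Z>.043)&(Z<.052)&(S>100)&(abs(T)<40)
for k,m in dict(cleat=cl,bridge=br,plate=pt,stop=st).items(): print(k,m.sum(),np.percentile(S[m],[1,99]).round(1) if m.any() else '',np.median(Z[m]))
b=cv2.resize(b,(500,384),interpolation=cv2.INTER_CUBIC)
cv2.imwrite('pics/c4.png',np.hstack([a[:,110:410],b])[:,:,::-1])
E
```

```text
14.375 [ 5.10503542e-01 -4.28276363e-04  1.82281197e-01] [ 0.03515538  0.28098373 -0.35643254]
cleat 997 [17.  32.2] 0.052861708863593565
bridge 3152 [32.4 69.5] 0.05124904031126684
plate 4339 [ 53.2 138.6] 0.03903800044647937
stop 1510 [100.2 153.4] 0.04714364964268675
```

View pics/c4.png

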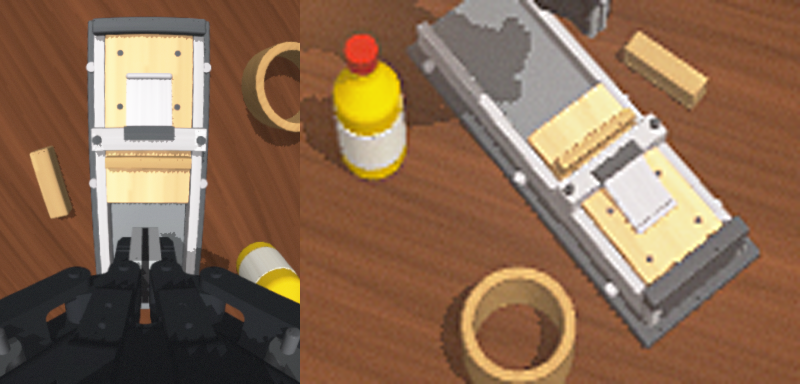

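```bash
python3 - <<'E'
from h import *
u=np.array([np.cos(np.radians(57.4)),np.sin(np.radians(57.4))]);n=np.array([-u[1],u[0]])
for f in('wrist3','wrist4'):
    p,W=world(f); c=np.array([.5107,-.0004]); X=W[...,:2]-c; S=X@u*1000;T=X@n*1000
    col=254+30
    print(f)
    rows=range(18,48) if f=='wrist4' else []
    for v in list(rows)+list(range(145,175) if f=='wrist4' else range(190,240,2)): print(v,S[v,col].round(1),T[v,col].round(0),(W[v,col,2]*1000).round(1),p[v,col],end=' | ')
    print()
E
```

```text
wrist3
190 39.7 -12.0 51.6 [220 214 217] | 192 38.8 -12.0 51.8 [224 221 221] | 194 37.5 -13.0 50.6 [222 220 221] | 196 37.0 -12.0 52.2 [220 218 219] | 198 35.7 -13.0 51.0 [220 217 219] | 200 34.9 -13.0 51.5 [219 216 218] | 202 33.9 -13.0 51.1 [219 216 216] | 204 33.1 -13.0 51.7 [202 196 194] | 206 26.2 -14.0 35.3 [188 152 114] | 208 26.0 -14.0 37.8 [167 133  93] | 210 26.1 -14.0 40.9 [143 114  76] | 212 26.0 -14.0 43.3 [139 111  74] | 214 26.3 -13.0 46.6 [144 115  78] | 216 25.6 -13.0 47.4 [159 128  85] | 218 25.2 -13.0 49.0 [226 186 126] | 220 24.3 -13.0 49.3 [227 187 126] | 222 23.1 -13.0 48.8 [226 184 126] | 224 22.1 -13.0 48.9 [224 183 123] | 226 21.3 -13.0 49.5 [223 181 122] | 228 20.1 -13.0 49.1 [221 178 120] | 230 19.1 -13.0 49.3 [219 177 120] | 232 18.0 -13.0 48.9 [219 176 119] | 234 16.7 -13.0 48.5 [214 170 115] | 236 9.6 -15.0 36.0 [248 221 159] | 238 7.5 -15.0 34.2 [251 227 165] | 
wrist4
18 152.2 -24.0 48.3 [105 106 109] | 19 151.7 -24.0 46.7 [112 114 117] | 20 150.6 -24.0 47.3 [110 112 116] | 21 149.8 -24.0 46.5 [107 111 115] | 22 148.6 -24.0 47.3 [110 113 116] | 23 147.
[... 1257 characters left out ...]
7.4 [180 145 100] | 156 25.6 -26.0 43.8 [154 125  85] | 157 25.5 -25.0 48.7 [173 139  93] | 158 25.3 -25.0 52.6 [219 176 117] | 159 24.5 -25.0 52.8 [233 195 131] | 160 23.6 -25.0 53.2 [234 196 132] | 161 22.8 -25.0 53.6 [231 191 128] | 162 21.8 -25.0 53.3 [231 193 129] | 163 20.8 -25.0 52.8 [231 192 131] | 164 19.9 -25.0 52.8 [229 189 128] | 165 19.1 -25.0 53.0 [227 187 126] | 166 18.0 -25.0 52.5 [227 186 126] | 167 17.1 -25.0 52.2 [224 182 123] | 168 13.1 -26.0 37.9 [200 159 110] | 169 12.5 -26.0 39.5 [178 142 100] | 170 11.4 -26.0 39.0 [184 147 105] | 171 10.2 -26.0 38.1 [195 155 111] | 172 9.4 -26.0 38.9 [236 198 142] | 173 8.5 -26.0 39.1 [248 221 158] | 174 7.6 -26.0 39.6 [249 222 159] |
```

```bash
python3 -c "
from h import *
print(ticket.hand_in())"
```

```text
the job is handed in; nothing more can be done
None
```

The plate is in the jig with its nose home against the end stop, and the arm is clear. I handed the job in at about 14.4 s of the 45 s allowed. The push force jumped at the stop with no further travel, and the plate did not move back on release. The bottle, tape roll and offcut looked untouched in the last picture.

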